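# Pour the craft beads from the blue carton

### The arm

A 6-joint arm with a two-finger parallel gripper is mounted at the origin on the work surface. World frame = base frame: x ahead of the robot, y to its left, z up, the work surface at z = 0. Lengths are in m, angles in degrees, forces in N, time in s.
With the tool pointing down it reaches from about 0.325 to 0.85 m from the base axis. Payload 15.5 kg.
Tool frame: the origin (TCP) lies midway between the tips of the shut fingers; the grasp point (between the pads) lies 19 mm behind it; y points along the fingers, x is the direction in which the jaws open and shut, and the axes are right-handed (so a half turn about y gives the same grasp; the last joint's range is limited). The gripper opens to 91 mm and grips with 3 to 60 N. Pads are 32 mm wide; open, the fingers measure 118 mm over their backs; the gripper's body (76 mm by 178 mm) begins 60 mm behind the grasp point.
Start: joints at [60.991, 28.281, 77.091, -0, 74.628, -5.472], TCP at [0.25, 0.573, 0.214] pointing down, gripper open.
Joint ranges: [-166.48, 166.48], [-47.26, 123.95], [12.59, 153.08], [-70.14, 250.14], [6.76, 159.57], [-176.63, 176.63]. Speed limits (degrees/s): [108.29, 108.29, 147.25, 172.46, 172.46, 172.46].

### API

Orientations are given as a 3x3 rotation matrix whose columns are the frame's x, y, z axes.
In Python, from bench import ctrl gives the robot as it stands. The module is installed in compiled form; this text tells all that it offers. Calls block until the motion is done:
- ctrl.goto(position, orientation): joint-space move of the TCP to a pose.
- ctrl.move_l(position, vel=0.15, ori=None, contact_N=None): straight line of the TCP; ori=None keeps the orientation; vel is the mean speed in m/s. With contact_N (N) it stops when the force on the tool has changed by that much, and returns True; else False.
- ctrl.movej(angles): joint-space move.
- ctrl.command_gripper(opening): opening from 0.0 (shut) to 1.0 (fully open); the grip force is fixed at half the most; returns when the fingers have stopped.
- ctrl.sleep(seconds).
- ctrl.ik(position, orientation): joint angles nearest the present ones, or None.
- ctrl.read_camera(name): name is "scene" or "top"; returns the picture (384x512x3 uint8, blue, green, red); there is no depth.
- ctrl.camera_params(name): a dict with "fx", "fy", "cx", "cy" (pixels), "pose" (4x4, takes a point from camera to world coordinates). Camera axes: x right, y up, looking along -z (the intrinsics and any distortion apply to the point x, -y, -z); pixel columns grow to the right and rows downward; lengths in m; the calibration is good to about 2 mm. A picture is of the moment at which its call begins. camera_params takes no time and is no camera call.
A pose or a line that the arm cannot do raises ctrl.MotionError and nothing moves.
- ctrl.sign_off(): hands the job in, once; it reports no verdict.
Readings, each from a call of its own:
- ctrl.current_t(): time.
- ctrl.current_q(): joint angles.
- ctrl.current_dq(): joint speeds.
- ctrl.current_effort(): joint torques, N m.
- ctrl.current_tool_pos(): TCP position.
- ctrl.current_eef_rot(): TCP orientation.
- ctrl.current_contact_force(): force on the tool from outside, world axes, zero at the start.
- ctrl.current_wrist_torque(): the same for the moment, N m.
- ctrl.current_grip_width(): opening from 0.0 (shut) to 1.0 (fully open).
Only numpy, scipy, OpenCV 4.12 (cv2) and the standard library are available. Lean on these libraries where they do the work, as an engineer would, in place of code of your own. Each camera call takes 0.05 s, during which the arm holds its last target.

### The job

Pull the folded yellow spout of the blue carton well out, then pick the carton up and tilt it over the white bowl so that all three red beads pour into the bowl. Stand the carton back upright on the table, clear of the bowl, and leave the bowl standing.

Things in the scene. Friction and masses are not known exactly. Their poses are not given: they have to be found in the camera images.
- carton: Blue closed carton, loose, 0.25-0.4 kg, 90 long (x) x 56 wide (y) x 100 mm high, stiff; grip across the 56. Origin: centre of underside, z up; front = -x side, roughly towards the robot at the start. Window in front, 45-97 mm up, shut by the yellow spout. Inside floor rises 25 deg to the window: beads roll out when tilted forward past 25, surely by 50 deg. A green carton nearby is a bystander.
- spout (a joint): Angle (rad) of the yellow spout: 0 shut, upright against the front; grows as its top swings forward (carton -x) and down, to 1.3; well out from 0.8. Starts at 0-0.12; stays where left; needs under 1 N. Plate 83 mm long, 3 thick; hinge line along y at its foot, carton x -46.5, z 43 mm. Out, it is the pouring chute; its side walls, 40 mm apart, end 51 mm from the hinge.
- spout_tab (a point): Middle of the spout's pull tab, 73 mm from the hinge and 10 mm short of the tab's end. The tab is 32 mm wide, 3 mm thick; while shut it stands upright 26 mm above the carton's top, free on both sides, so it can be pinched, or pushed forward from behind.
- bowl: White open bowl, loose, 0.4 kg: rim 130 mm across, 70 mm high. Origin: centre of its underside, z up.
- bead0: Red round bead, 18 mm across, 10 g; starts inside the blue carton. Origin: its centre.
- bead1: Second red bead, as the first.
- bead2: Third red bead, as the first.
Not all that is in view belongs to the job. What is shaped like the carton but orange is not meant.

How it is judged (in metres and radians):
On the way, in this order (a step that is already met when the one before it is completed fails the run):
1. the spout is pulled well out while the carton stands upright on the table (value of joint spout above 0.8 rad and angle between carton's own z axis and vertical below 0.26 rad and height (world z) of carton below 0.015 m), for 0.2 s.
2. the carton is lifted and tilted to pour by more than 26 degrees, its spout still out (angle between carton's own z axis and vertical above 0.45 rad and height (world z) of carton above 0.03 m and value of joint spout above 0.7 rad), for 0.2 s.
At the end, for the whole second after the job is handed in: all three beads lie in the bowl (within its rim and below it), the bowl stands on the table within 10 degrees of upright, and the carton stands on the table at rest, within 10 degrees of upright, its middle more than 95 mm from the bowl's middle (horizontal distance between each of bead0, bead1, bead2 and bowl below 0.065 m and z of each of bead0, bead1, bead2 in the frame of bowl below 0.065 m and angle between each of bowl, carton's own z axis and vertical below 0.17 rad and height (world z) of each of bowl, carton below 0.01 m and horizontal distance between carton and bowl above 0.095 m and linear speed of carton below 0.02 m/s); the robot touches nothing.
It also fails if it takes over 58 s, if anything falls off the work surface, if the arm or the gripper's body presses on something with over 40 N, if the wrist force passes 120 N, or if a joint passes its speed limit or range.

## Working session

There is one attempt and no reset: what is moved stays moved. The work goes in short steps, each a Python script; the robot and the scene stay as the last script left them, time stands still between calls to the robot, and variables do not carry over. Pictures are saved under pics/ and viewed, and the job is handed in when it is done.

```bash
mkdir -p pics; python3 - <<'E'
from bench import ctrl
import cv2,numpy as np
for n in("scene","top"):
    cv2.imwrite(f"pics/{n}0.png",ctrl.read_camera(n)); p=ctrl.camera_params(n)
    print(n,{k:(np.round(v,4).tolist() if k=='pose' else v) for k,v in p.items()})
print(ctrl.current_t(),ctrl.current_eef_rot())
E
```

```text
scene {'fx': 350.880432918354, 'fy': 350.880432918354, 'cx': 255.9043037577654, 'cy': 192.14125429263285, 'pose': [[0.8806, -0.3902, 0.2688, 0.7691], [0.4739, 0.7223, -0.5038, -0.403], [0.0024, 0.571, 0.8209, 0.9245], [0.0, 0.0, 0.0, 1.0]]}
top {'fx': 359.542102354456, 'fy': 359.542102354456, 'cx': 250.85345573786736, 'cy': 192.29665032729258, 'pose': [[0.0142, 0.9917, -0.1279, 0.3881], [-0.9999, 0.0153, 0.0079, 0.0711], [0.0098, 0.1278, 0.9918, 0.9277], [0.0, 0.0, 0.0, 1.0]]}
0.1 [[ 3.99327594e-01 -5.26932496e-04 -9.16808156e-01]
 [ 9.16807676e-01 -9.44271101e-04  3.99327927e-01]
 [-1.07613431e-03 -9.99999415e-01  1.06022251e-04]]
```

View pics/scene0.png

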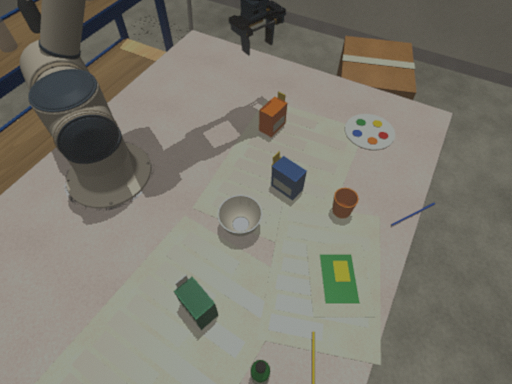

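View pics/top0.png

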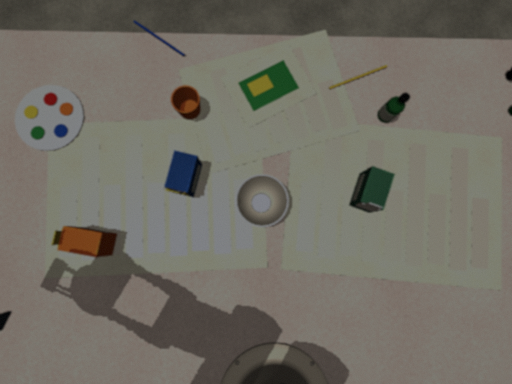

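```bash
python3 - <<'E'
import cv2,numpy as np
a=cv2.imread("pics/top0.png")[120:260,40:300]; b=cv2.imread("pics/scene0.png")[80:250,200:380]
a=cv2.resize(a,(780,420),interpolation=3)
cv2.imwrite("pics/ca.png",np.clip(a*1.6,0,255))
cv2.imwrite("pics/cb.png",np.clip(cv2.resize(b,None,fx=3.5,fy=3.5,interpolation=3)*1.6,0,255))
E
```

```text
[ WARN:0@0.065] global loadsave.cpp:1063 imwrite_ Unsupported depth image for selected encoder is fallbacked to CV_8U.
```

View pics/ca.png

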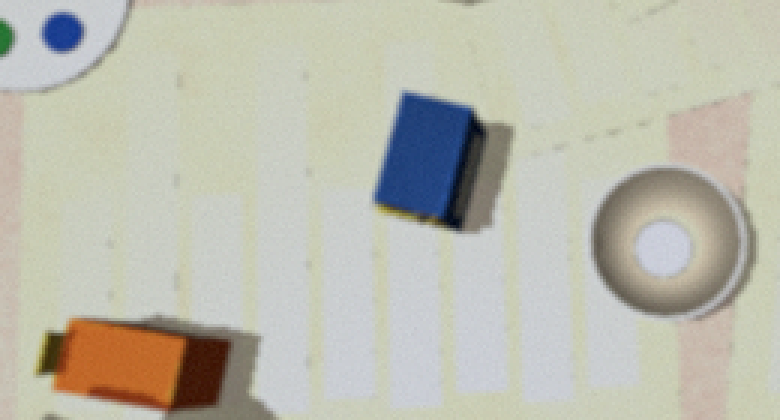

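View pics/cb.png

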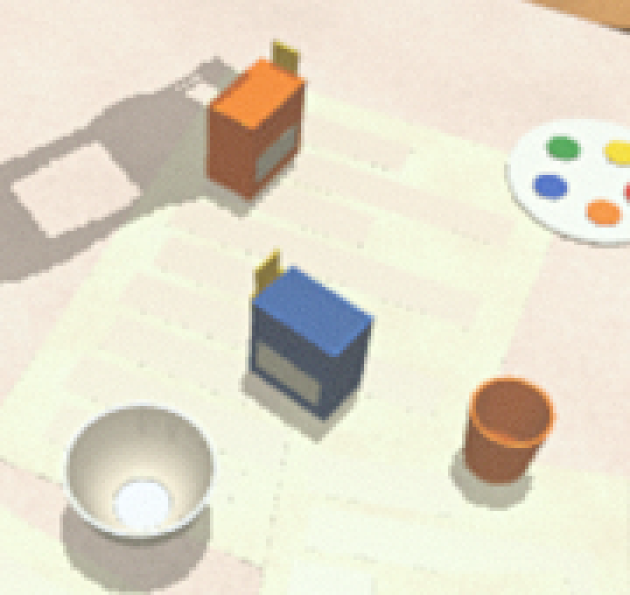

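The blue carton is at top px (184,173) and scene px (288,178). It is the only carton with a blue body, with its yellow tab towards the robot. The orange one (top 85,241) and the green one (top 372,189) are bystanders. Next I measure.

```bash
cat > h.py <<'E'
import cv2,numpy as np
from bench import ctrl
def ray(n,uv):
    p=ctrl.camera_params(n); T=np.array(p["pose"])
    uv=np.atleast_2d(uv).astype(float)
    d=np.c_[(uv[:,0]-p["cx"])/p["fx"],-(uv[:,1]-p["cy"])/p["fy"],-np.ones(len(uv))]@T[:3,:3].T
    return T[:3,3],d
def plane(n,uv,z):
    o,d=ray(n,uv); return o+d*((z-o[2])/d[:,2])[:,None]
def proj(n,P):
    p=ctrl.camera_params(n);T=np.array(p["pose"]);q=(np.atleast_2d(P)-T[:3,3])@T[:3,:3]
    return np.c_[p["cx"]+p["fx"]*q[:,0]/-q[:,2],p["cy"]-p["fy"]*q[:,1]/-q[:,2]]
E
python3 - <<'E'
from h import *
for n,roi in(("top",(150,140,220,210)),("scene",(260,145,320,205))):
    im=cv2.imread(f"pics/{n}0.png"); x0,y0,x1,y1=roi
    hsv=cv2.cvtColor(im,cv2.COLOR_BGR2HSV)
    m=np.zeros(im.shape[:2],np.uint8)
    sub=hsv[y0:y1,x0:x1]; blue=(abs(sub[...,0].astype(int)-112)<14)&(sub[...,1]>110)
    v=sub[...,2][blue].astype(np.uint8); t,_=cv2.threshold(v.reshape(-1,1),0,255,cv2.THRESH_OTSU)
    m[y0:y1,x0:x1]=(blue&(sub[...,2]>t*0.9))*255
    print(n,"otsu",t,np.histogram(v,8))
    c=max(cv2.findContours(m,0,2)[0],key=cv2.contourArea)
    W=plane(n,c[:,0],0.1)[:,:2]
    r=cv2.minAreaRect((W*1000).astype(np.float32)); print("top rect mm",r)
    m2=np.zeros_like(m); m2[y0:y1,x0-10:x1]=((abs(hsv[y0:y1,x0-10:x1,0].astype(int)-26)<8)&(hsv[y0:y1,x0-10:x1,1]>130))*255
    cs=[k for k in cv2.findContours(m2,0,2)[0] if cv2.contourArea(k)>2]
    for k in cs: print(" yellow",k[:,0].min(0),k[:,0].max(0),cv2.contourArea(k))
    # bowl
for n,roi in(("top",(225,165,300,235)),("scene",(210,190,272,250))):
    im=cv2.imread(f"pics/{n}0.png"); x0,y0,x1,y1=roi
    g=cv2.resize(im[y0:y1,x0:x1],None,fx=8,fy=8,interpolation=3); cv2.imwrite(f"pics/bowl_{n}.png",np.clip(g.astype(float)*1.5,0,255).astype(np.uint8))
E
```

```text
top otsu 49.0 (array([ 50,  21,  16,  13,  20, 145, 660,  40]), array([13.   , 23.375, 33.75 , 44.125, 54.5  , 64.875, 75.25 , 85.625,
       96.   ]))
top rect mm ((541.6085205078125, 228.46487426757812), (55.85712814331055, 88.17604064941406), 77.00735473632812)
scene otsu 111.0 (array([  5,   3,   8,  84, 236,  45,  16,   2]), array([ 94.  ,  97.75, 101.5 , 105.25, 109.  , 112.75, 116.5 , 120.25,
       124.  ]))
top rect mm ((544.2779541015625, 226.5362091064453), (52.22764587402344, 86.84961700439453), 77.1308822631836)
 yellow [274 152] [280 161] 16.0
```

```bash
python3 - <<'E'
from h import *
from scipy.optimize import least_squares
for n,roi in(("top",(225,165,300,235)),("scene",(205,185,275,250))):
    im=cv2.imread(f"pics/{n}0.png"); x0,y0,x1,y1=roi
    g=cv2.GaussianBlur(im[y0:y1,x0:x1],(0,0),0.7)
    e=cv2.Canny(g,60,150); 
    v=np.argwhere(e)[:,::-1]+[x0,y0]
    W=plane(n,v,0.07)[:,:2]
    rng=np.random.default_rng(0);best=None
    for i in range(800):
        p=W[rng.integers(len(W))]; q=W[rng.integers(len(W))]
        d=np.linalg.norm(q-p)
        if not .05<d<.129: continue
        nn=np.array([p[1]-q[1],q[0]-p[0]])/d*rng.choice([-1,1]); c=(p+q)/2+nn*np.sqrt(.065**2-d*d/4)
        k=abs(np.linalg.norm(W-c,axis=1)-.065)<.0025
        if best is None or k.sum()>best[0]: best=(k.sum(),k,c)
    f=least_squares(lambda s:np.linalg.norm(W[best[1]]-s[:2],axis=1)-s[2],[*best[2],.065])
    print(n,best[0],len(W),f.x.round(4))
E
```

```text
top 133 285 [0.4794 0.0311 0.0653]
scene 64 254 [0.4786 0.0318 0.0642]
```

View pics/bowl_top.png

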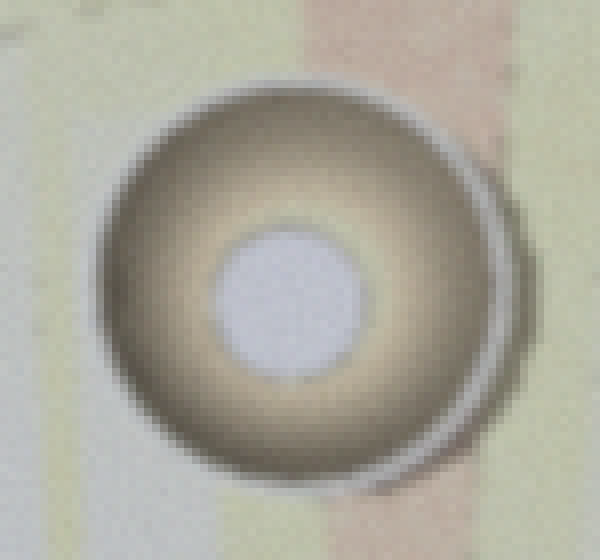

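The bowl is empty and its rim is centred near (262,200) in the top picture. Both views put it at (0.479, 0.0315), within 1 mm, and both agree on the carton within 3 mm. I'll plan the motion and check IK.

```bash
cat >> h.py <<'E'
C0=np.array([.5428,.2276,0.]); YAW=np.radians(-13.0); BOWL=np.array([.479,.0315])
def Rz(a): return np.array([[np.cos(a),-np.sin(a),0],[np.sin(a),np.cos(a),0],[0,0,1.]])
def Ry(a): return np.array([[np.cos(a),0,np.sin(a)],[0,1,0],[-np.sin(a),0,np.cos(a)]])
# tool in carton frame: tool y = -z(carton), tool x = s*carton y
def tool_in_carton(s): 
    x=np.array([0,s,0.]);y=np.array([0,0,-1.]);return np.c_[x,y,np.cross(x,y)]
ZG=0.065-0.019       # TCP height in carton frame when gripping
def carton_pose(tip,yaw,tilt,spout=1.2):
    R=Rz(yaw)@Ry(-tilt)
    tl=np.array([-.0465-.083*np.sin(spout),0,.043+.083*np.cos(spout)])
    return tip-R@tl,R
def tcp(o,R,s): return o+R@np.array([0,0,ZG]),R@tool_in_carton(s)
E
python3 - <<'E'
from h import *
print(ctrl.current_eef_rot().round(2).tolist() if hasattr(ctrl.current_eef_rot(),'round') else 0)
for s in(1,-1):
    R=Rz(YAW)
    for lx,z in((-.02,.16),(-.02,.105),(-.1,.07),(0,.16),(0,ZG)):
        q=ctrl.ik((C0+R@np.array([lx,0,z])).tolist(),(R@tool_in_carton(s)).tolist())
        print(s,lx,z,None if q is None else np.round(q,0))
    for yd in(-30,-13,0,4,15):
        y=np.radians(yd); d=-Rz(y)[:,0]
        tip=np.r_[BOWL,.1]
        out=[]
        for t in(0,30,60,70):
            p,Rt=tcp(*carton_pose(tip,y,np.radians(t)),s); q=ctrl.ik(p.tolist(),Rt.tolist())
            out.append(None if q is None else np.round(q).astype(int).tolist())
        print(s,yd,out)
E
```

```text
[[0.4, -0.0, -0.92], [0.92, -0.0, 0.4], [-0.0, -1.0, 0.0]]
1 -0.02 0.16 [ 18.  27.  88.  -0.  64. -59.]
1 -0.02 0.105 [ 18.  31.  92.  -0.  57. -59.]
1 -0.1 0.07 [ 23.  31. 102.  -0.  47. -54.]
1 0 0.16 [ 17.  29.  86.  -0.  65. -60.]
1 0 0.046 [ 17.  37.  92.  -0.  51. -60.]
1 -30 [[-9, 35, 91, 0, 54, -69], [0, 24, 111, -40, 23, -26], [15, 30, 131, 236, 48, 72], [22, 39, 136, 233, 67, 85]]
1 -13 [[-5, 36, 89, 0, 55, -82], [-2, 24, 112, -21, 15, -60], [5, 31, 137, 201, 48, 85], [8, 44, 146, 200, 79, 94]]
1 0 [[-3, 36, 88, 0, 56, -93], [-4, 24, 113, 8, 14, -101], [-6, 31, 140, 173, 51, 91], [-8, 48, 151, 173, 89, 88]]
1 4 [[-2, 36, 88, 0, 56, -96], [-4, 24, 113, 17, 15, -113], [-10, 31, 140, 165, 51, 93], [-13, 49, 151, 165, 89, 84]]
1 15 [[0, 36, 89, 0, 55, -105], [-6, 24, 112, 34, 18, -141], [-18, 31, 138, 142, 51, 98], [-24, 46, 148, 143, 81, 81]]
-1 -0.02 0.16 [ 18.  27.  88.  -0.  64. 121.]
-1 -0.02 0.105 [ 18.  31.  92.  -0.  57. 121.]
-1 -0.1 0.07 [ 23.  31. 102.  -0.  47. 126.]
-1 0 0.16 [ 17.  29.  86.  -0.  65. 120.]
-1 0 0.046 [ 17.  37.  92.  -0.  51. 120.]
-1 -30 [[-9, 35, 91, 0, 54, 111], [0, 24, 111, -40, 23, 154], [15, 30, 131, 236, 48, -108], [22, 39, 136, 233, 67, -95]]
-1 -13 [[-5, 36, 89, 0, 55, 98], [-2, 24, 112, -21, 15, 120], [5, 31, 137, 201, 48, -95], [8, 44, 146, 200, 79, -86]]
-1 0 [[-3, 36, 88, 0, 56, 87], [-4, 24, 113, 8, 14, 79], [-6, 31, 140, 173, 51, -89], [-8, 48, 151, 173, 89, -92]]
-1 4 [[-2, 36, 88, 0, 56, 84], [-4, 24, 113, 17, 15, 67], [-10, 31, 140, 165, 51, -87], [-13, 49, 151, 165, 89, -96]]
-1 15 [[0, 36, 89, 0, 55, 75], [-6, 24, 112, 34, 18, 39], [-18, 31, 138, 142, 51, -82], [-24, 46, 148, 143, 81, -99]]
```

```bash
python3 - <<'E'
from h import *
for s in(1,-1):
    for yd in(45,60,75,90,105,120,150,180,-60,-90):
        y=np.radians(yd)
        tip=np.r_[BOWL,.1]
        out=[]
        for t in(0,20,40,60):
            p,Rt=tcp(*carton_pose(tip,y,np.radians(t)),s); q=ctrl.ik(p.tolist(),Rt.tolist())
            out.append(None if q is None else np.round(q).astype(int).tolist())
        print(s,yd,out)
E
```

```text
1 45 [[6, 34, 92, 0, 53, -129], [-3, 27, 104, 24, 38, -156], [-16, 24, 117, 67, 38, 155], [-31, 31, 127, 90, 57, 116]]
1 60 [[8, 33, 95, 0, 52, -142], [-3, 27, 105, 27, 43, -172], [-17, 26, 113, 57, 48, 150], [-32, 32, 119, 73, 65, 122]]
1 75 [[10, 32, 99, 0, 50, -155], [-3, 27, 105, 27, 48, 174], [-17, 27, 109, 49, 58, 145], [-31, 34, 111, 60, 74, 125]]
1 90 [[11, 30, 103, 0, 47, -169], [-3, 26, 105, 26, 53, 161], [-17, 29, 105, 42, 67, 139], [-28, 36, 103, 50, 83, 125]]
1 105 [[11, 28, 107, 0, 45, 176], [-3, 26, 105, 23, 57, 148], [-15, 30, 101, 35, 75, 132], [-25, 38, 96, 42, 92, 123]]
1 120 [[11, 27, 112, 0, 42, 161], [-3, 26, 105, 19, 61, 136], [-14, 32, 98, 28, 82, 125], [-21, 41, 89, 34, 101, 119]]
1 150 [[5, 24, 119, 0, 37, 125], [-3, 26, 105, 10, 67, 112], [-8, 34, 92, 14, 92, 107], [-12, 44, 79, 17, 114, 106]]
1 180 [[-5, 22, 123, 0, 35, 85], [-3, 26, 106, -1, 68, 87], [-3, 35, 90, -2, 95, 88], [-2, 46, 75, -2, 119, 88]]
1 -60 [[-14, 32, 97, 0, 51, -44], [-4, 27, 105, -26, 40, -15], [9, 26, 111, -60, 44, 25], None]
1 -90 [[-18, 29, 105, 0, 46, -18], [-4, 26, 105, -26, 50, 1
[... 526 characters left out ...]

-1 105 [[11, 28, 107, 0, 45, -4], [-3, 26, 105, 23, 57, -32], [-15, 30, 101, 35, 75, -48], [-25, 38, 96, 42, 92, -57]]
-1 120 [[11, 27, 112, 0, 42, -19], [-3, 26, 105, 19, 61, -44], [-14, 32, 98, 28, 82, -55], [-21, 41, 89, 34, 101, -61]]
-1 150 [[5, 24, 119, 0, 37, -55], [-3, 26, 105, 10, 67, -68], [-8, 34, 92, 14, 92, -73], [-12, 44, 79, 17, 114, -74]]
-1 180 [[-5, 22, 123, 0, 35, -95], [-3, 26, 106, -1, 68, -93], [-3, 35, 90, -2, 95, -92], [-2, 46, 75, -2, 119, -92]]
-1 -60 [[-14, 32, 97, 0, 51, 136], [-4, 27, 105, -26, 40, 165], [9, 26, 111, -60, 44, -155], None]
-1 -90 [[-18, 29, 105, 0, 46, 162], [-4, 26, 105, -26, 50, -167], [10, 30, 103, -45, 64, -144], [21, 37, 100, -55, 81, -130]]
```

```bash
python3 - <<'E'
from h import *
s=-1;R=Rz(YAW);O=(R@tool_in_carton(s)).tolist()
W=lambda x,z:(C0+R@np.array([x,0,z])).tolist()
ctrl.command_gripper(0.0)
ctrl.goto(W(-.018,.19),O)
ctrl.move_l(W(-.018,.110),vel=.12)
def edge(th,r=.068): return -.0465-r*np.sin(th)+.0015*np.cos(th), .043+r*np.cos(th)+.0015*np.sin(th)
for th in(.0,.2,.4,.6,.8,1.0,1.2):
    x,z=edge(th); ctrl.move_l(W(x+.016,z),vel=.06)
print(ctrl.current_t(),np.round(ctrl.current_contact_force(),2),np.round(ctrl.current_tool_pos(),4))
for n in("scene","top"):cv2.imwrite(f"pics/{n}1.png",ctrl.read_camera(n))
b=cv2.imread("pics/scene1.png")[100:230,220:360];a=cv2.imread("pics/top1.png")[130:240,130:250]
f=lambda i:np.clip(cv2.resize(i,(390,390),interpolation=3).astype(float)*1.6,0,255).astype(np.uint8)
cv2.imwrite("pics/c1.png",np.hstack([f(b),f(a)]))
E
```

```text
6.85 [-0.27  0.38 -0.55] [0.4514 0.2485 0.0686]
```

View pics/c1.png

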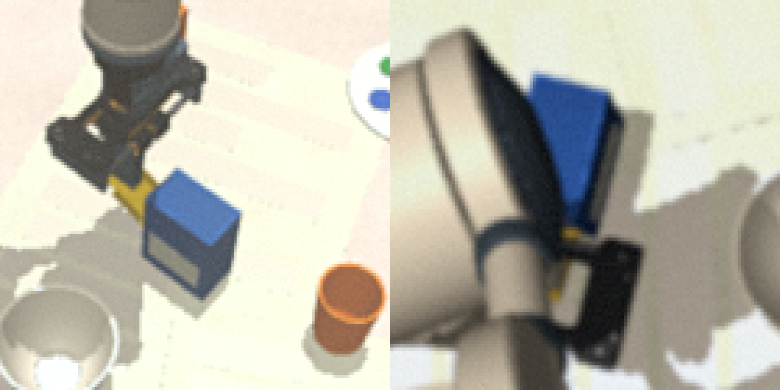

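The scene crop shows the yellow spout folded out at about (135,195), with the carton upright. I'll retreat and measure the spout angle and carton pose again.

```bash
python3 - <<'E'
from h import *
R=Rz(YAW)
p=np.array(ctrl.current_tool_pos())
ctrl.move_l((p+R@np.array([.02,0,.04])).tolist(),vel=.15)
ctrl.move_l((C0+R@np.array([0.0,0,.18])).tolist(),vel=.2)
ctrl.command_gripper(1.0)
p=np.array(ctrl.current_tool_pos())
for n in("scene","top"):cv2.imwrite(f"pics/{n}2.png",ctrl.read_camera(n))
print(ctrl.current_t(),ctrl.current_grip_width())
b=cv2.imread("pics/scene2.png")[100:230,220:360];a=cv2.imread("pics/top2.png")[130:240,130:250]
f=lambda i:np.clip(cv2.resize(i,(390,390),interpolation=3).astype(float)*1.6,0,255).astype(np.uint8)
cv2.imwrite("pics/c2.png",np.hstack([f(b),f(a)]))
E
```

```text
9.55 0.9994421050729512
```

View pics/c2.png

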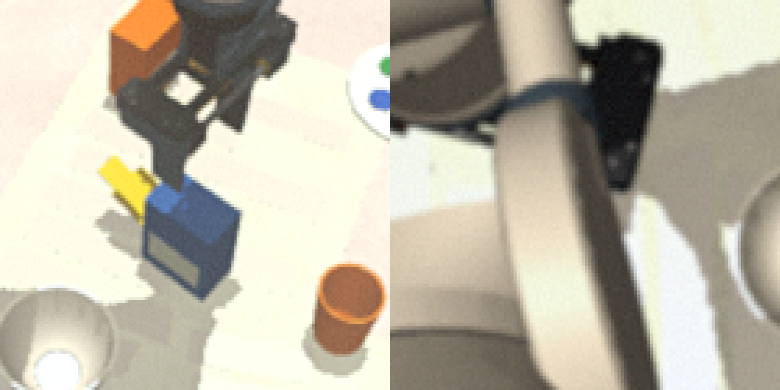

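```bash
python3 - <<'E'
from h import *
im=cv2.imread("pics/scene2.png");h=cv2.cvtColor(im,cv2.COLOR_BGR2HSV)
m=((abs(h[...,0].astype(int)-26)<7)&(h[...,1]>150)&(h[...,2]>80)).astype(np.uint8)
m[:150]=0;m[185:]=0;m[:,:250]=0;m[:,285:]=0
c=max(cv2.findContours(m,0,2)[0],key=cv2.contourArea);print("tip px (leftmost/top)",c[:,0][c[:,0,0].argmin()],c[:,0][c[:,0,1].argmin()])
for th in(.9,1.0,1.1,1.2,1.3):
    R=Rz(YAW); P=[C0+R@np.array([-.0465-.083*np.sin(th),y,.043+.083*np.cos(th)]) for y in(-.016,.016)]
    print(th,proj("scene",P).round(1).tolist())
E
```

```text
tip px (leftmost/top) [256 157] [260 153]
0.9 [[256.9, 153.5], [263.6, 147.7]]
1.0 [[255.7, 154.1], [262.4, 148.4]]
1.1 [[254.8, 155.0], [261.4, 149.3]]
1.2 [[254.0, 156.0], [260.5, 150.3]]
1.3 [[253.4, 157.2], [259.9, 151.6]]
```

The detected tip pixels, (256,157) and (260,153), match a spout angle of about 1.2 rad. The carton corner hasn't moved. Next I grip, lift and bring it to the bowl.

```bash
python3 - <<'E'
from h import *
s=-1;R=Rz(YAW)
print(ctrl.move_l((C0+R@np.array([0,0,ZG])).tolist(),vel=.12,contact_N=8))
ctrl.command_gripper(0.0)
print("width mm",ctrl.current_grip_width()*91,np.round(ctrl.current_contact_force(),2))
ctrl.move_l((C0+R@np.array([0,0,ZG+.11])).tolist(),vel=.15)
print(np.round(ctrl.current_contact_force(),2))
y=np.pi/2
tip=np.r_[BOWL+[0,.0],.17]
p,O=tcp(*carton_pose(tip,y,0),s); p[1]+=.08
ctrl.goto(p.tolist(),O.tolist())
print(ctrl.current_t(),np.round(ctrl.current_q()))
for n in("scene","top"):cv2.imwrite(f"pics/{n}3.png",ctrl.read_camera(n))
f=lambda n:np.clip(cv2.imread(f"pics/{n}3.png")[60:260,140:340].astype(float)*1.6,0,255).astype(np.uint8)
cv2.imwrite("pics/c3.png",cv2.resize(np.hstack([f("scene"),f("top")]),None,fx=2,fy=2,interpolation=3))
E
```

```text
False
width mm 55.78784089752527 [0.03 0.77 1.84]
[ 0.34  0.08 -3.05]
13.9333 [20. 26. 95.  0. 59. 20.]
```

View pics/c3.png

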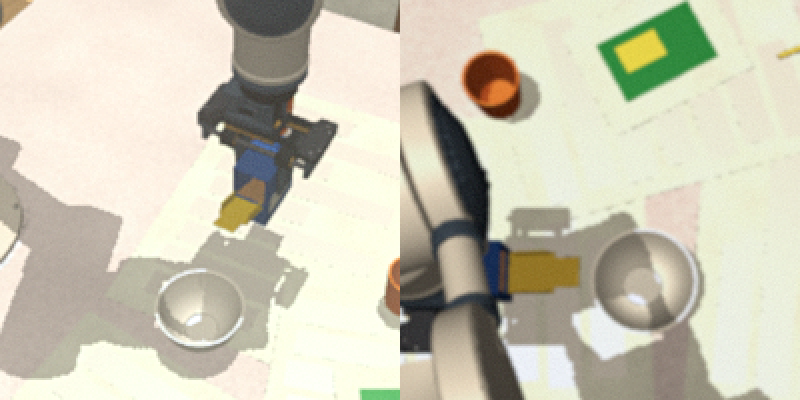

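```bash
python3 - <<'E'
from h import *
print(proj("top",[[.479,.1115,.17]]))
s=-1;y=np.pi/2
tip=np.r_[BOWL+[0,.005],.10]
hi=tip+[0,0,.02]
p,O=tcp(*carton_pose(hi,y,0),s); ctrl.move_l(p.tolist(),vel=.12,ori=O.tolist())
for i,t in enumerate((10,20,30,40,50,58)):
    p0=np.array(ctrl.current_tool_pos())
    p,O=tcp(*carton_pose(hi if t<10 else tip,y,np.radians(t)),s)
    d=np.linalg.norm(p-p0); ctrl.move_l(p.tolist(),vel=float(d/(.7)),ori=O.tolist())
ctrl.sleep(.8)
print(ctrl.current_t(),np.round(ctrl.current_q()),np.round(ctrl.current_contact_force(),2))
for n in("scene","top"):cv2.imwrite(f"pics/{n}4.png",ctrl.read_camera(n))
f=lambda n:np.clip(cv2.imread(f"pics/{n}4.png")[60:260,140:340].astype(float)*1.6,0,255).astype(np.uint8)
cv2.imwrite("pics/c4.png",cv2.resize(np.hstack([f("scene"),f("top")]),None,fx=2,fy=2,interpolation=3))
E
```

```text
[[228.90761738 195.1395846 ]]
20.9333 [-27.  35. 104.  50.  81. -54.] [-0.52 -0.59 -3.3 ]
```

View pics/c4.png

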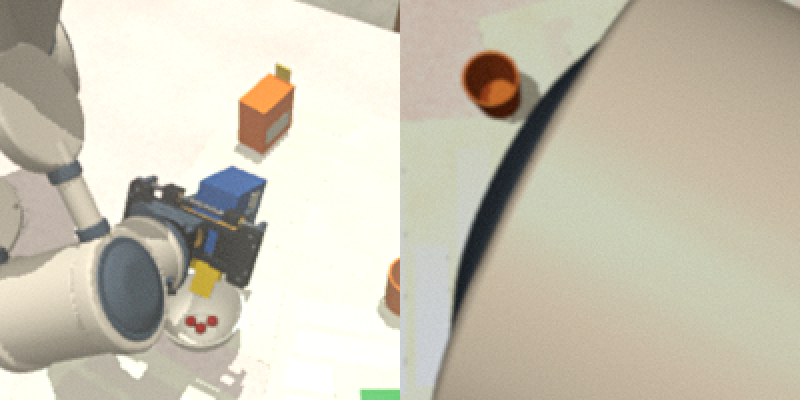

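The picture shows all three beads in the bowl, at scene crop (191,321), (201,328) and (212,321). I'll tilt the carton back and set it down where it started.

```bash
python3 - <<'E'
from h import *
s=-1;y=np.pi/2
for t,z in((45,.13),(30,.15),(15,.16),(0,.17)):
    p0=np.array(ctrl.current_tool_pos())
    p,O=tcp(*carton_pose(np.r_[BOWL+[0,.01],z],y,np.radians(t)),s)
    ctrl.move_l(p.tolist(),vel=float(np.linalg.norm(p-p0)/.7),ori=O.tolist())
p[1]+=.08; ctrl.move_l(p.tolist(),vel=.2)
R=Rz(YAW);O=(R@tool_in_carton(s)).tolist()
W=lambda z:(C0+R@np.array([0,0,z])).tolist()
ctrl.goto(W(ZG+.1),O)
ctrl.move_l(W(ZG+.012),vel=.12)
print("contact",ctrl.move_l(W(ZG-.002),vel=.02,contact_N=3),ctrl.current_tool_pos()[2]-ZG)
ctrl.command_gripper(1.0)
ctrl.move_l(W(ZG+.13),vel=.15)
q=list(ctrl.current_q()); q[0]+=45; ctrl.movej(q)
print(ctrl.current_t(),ctrl.current_tool_pos())
for n in("scene","top"):cv2.imwrite(f"pics/{n}5.png",ctrl.read_camera(n))
f=lambda n:np.clip(cv2.imread(f"pics/{n}5.png")[60:260,140:340].astype(float)*1.6,0,255).astype(np.uint8)
cv2.imwrite("pics/c5.png",cv2.resize(np.hstack([f("scene"),f("top")]),None,fx=2,fy=2,interpolation=3))
im=cv2.imread("pics/scene5.png")
h=cv2.cvtColor(im,cv2.COLOR_BGR2HSV);m=(((h[...,0]<6)|(h[...,0]>174))&(h[...,1]>150)&(h[...,2]>40)).astype(np.uint8);m[:190]=0
for k in cv2.findContours(m,0,2)[0]:
    if cv2.contourArea(k)>5 and k[:,0,0].max()<280: print("red",cv2.minEnclosingCircle(k),cv2.contourArea(k),plane("scene",cv2.minEnclosingCircle(k)[0],.02).round(3))
E
```

```text
contact True -0.00015324715276125722
31.425 [0.22358401 0.5439146  0.17514463]
red ((239.7857208251953, 223.35714721679688), 1.821177363395691) 5.5 [[0.484 0.03  0.02 ]]
red ((245.5, 219.5), 1.581238865852356) 5.5 [[0.493 0.05  0.02 ]]
```

View pics/c5.png

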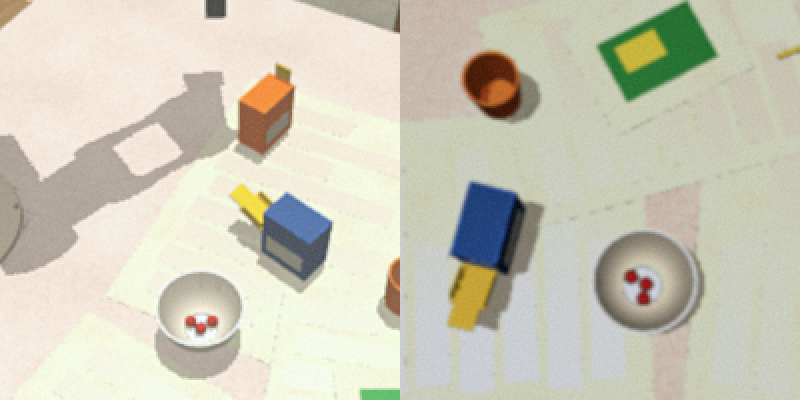

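The top crop shows three beads on the bowl floor at (632,277), (646,284) and (643,298). The bowl and the carton are both upright, and the gripper is clear of everything. Handing in.

```bash
python3 - <<'E'
from bench import ctrl
print(ctrl.current_t(), ctrl.sign_off())
E
```

```text
the job is handed in; nothing more can be done
31.525 None
```

I handed the job in at 31.5 s of the allowed 58 s; the bench gives no verdict, so the result rests on my own checks.

**What I did:** I pushed the yellow spout out from behind with the shut fingers. Then I gripped the blue carton across its 56 mm side, lifted it and turned it. I tilted it to 58° with the spout tip held over the bowl, then stood the carton back where it had started.

**What the checks showed:**
- **Spout:** the tip pixels matched an angle of about 1.2 rad. That is within a pixel or three, so it is an estimate rather than a direct reading.
- **Beads:** both final views show all three on the bowl floor. My automatic red mask found only two of them because they are very small in the scene view. The third I confirmed by eye.
- **Carton and bowl:** both look upright in the final views. The carton's middle is about 0.2 m from the bowl's, going by where I set it down. It touched down within 0.2 mm of the height I gripped it at.
- **Robot:** the arm was clear of everything before I handed in. The forces I read between moves were only a few newtons.

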